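# Set and clamp the length stop on the lead screw

## Robot

A 6-joint arm with a two-finger parallel gripper is mounted at the origin on the work surface. World frame = base frame: x ahead of the robot, y to its left, z up, the work surface at z = 0. Lengths are in mm, angles in degrees, forces in N, time in s.
With the tool pointing down it reaches from about 325 to 900 mm from the base axis. Payload 6.1 kg.
Tool frame: the origin (TCP) lies on the centre line of the jaws, within the pads' length; the fingertips stand 11 mm ahead of it and the grasp point (between the pads) lies 8 mm behind it (tip_reach is the distance from the TCP to the fingertips, in mm); z points along the fingers, y is the direction in which the jaws open and shut (so a half turn about z gives the same grasp; the last joint's range is limited). The gripper opens to 85 mm and grips with 20 to 120 N. Pads are 22 mm wide; open, the fingers measure 114 mm over their backs; the gripper's body (76 mm by 85 mm) begins 54 mm behind the grasp point. The pads swing forward as they close: fully open they stand 13 mm farther back than shut.
Start: joints at [-83.486, 12.628, 87.462, -0, 79.91, -7.225], TCP at [148.436, -607.11, 242.3] pointing down, gripper open.
Joint ranges: [-170.65, 170.65], [-52.31, 119.04], [5.05, 147.46], [-71.25, 251.25], [11.57, 151.72], [-153.62, 153.62]. Speed limits (degrees/s): [147.25, 147.25, 172.46, 180, 180, 180].

## Interface

Orientations are given as [roll, pitch, yaw] about the fixed x, y, z axes, in that order (R = Rz(yaw) Ry(pitch) Rx(roll)).
In Python, from station import * gives the robot as it stands.
- The arm moves only by the shell command python3 -m pendant 'ROWS' [FORCE]. ROWS is JSON, a list of rows, each a list of 7 numbers: the shift along the tool's x, y, z in m, then the turn, a rotation vector about the tool's x, y, z in degrees, then the closure, from -1 (fully open) to 1 (shut), so that 0 is half open. A call has 1 to 12 rows; each row is the pose to reach, as a shift and turn from the pose commanded when the call began, along the tool's axes at that moment; what a row does not reach only later rows make up. A row lasts 1/10 s, in which the tool goes at most 50 mm and 8.59 degrees, less where a joint would pass 70% of its speed; a pose out of reach is approached as far as the arm can. A call with a gripper value outside its range is refused whole. The fingers move at their own pace and stop on an object; FORCE is the grip in N (left out, the last holds). Time passes only in rows, so rows that repeat a pose let the fingers close. It gives the time, the measured TCP pose, the force and the opening at its end, in the units of the state.
- get_state(): the state, without advancing time (a new reading comes with each control period).
- camera(name): name is "side" or "top"; returns the picture (420x560x3 uint8, red, green, blue); there is no depth.
- calibration(name): a dict with "mtx" (3x3 intrinsics, pixels), "rvec" (rotation vector, rad) and "tvec" (3), from world to camera coordinates, as OpenCV has them. Camera axes: x right, y down, z forward; pixel columns grow to the right and rows downward; lengths in mm; the calibration is good to about 2 mm. A picture is of the moment at which its call begins. calibration takes no time and is no camera call.
- close_job(): hands the job in, once; it reports no verdict.
The state is a dict: "time_s": time; "qpos": joint angles; "qd": joint speeds; "effort": joint torques, N m; "position": TCP position; "ee_rot": TCP orientation; "force": force on the tool from outside, world axes, zero at the start; "wrist_torque": the same for the moment, N m; "grip_width": finger opening in mm.
Only numpy, scipy, OpenCV 4.12 (cv2) and the standard library are available. Lean on these libraries where they do the work, as an engineer would, in place of code of your own. Each camera call takes 0.05 s, during which the arm holds its last target.

## Task

On the setting fixture, push the sliding stop that belongs to the thicker lead screw along its rail until it rests against the end of that screw, then flip that stop's cam lever fully down, away from you, to clamp it there. Leave the screw in its cradle, and leave the other stop where it is with its lever up.

Things in the scene. Friction and masses are not known exactly. Their poses are not given: they have to be found in the camera images.
- fixture: Setting fixture fixed to the bench, 135 x 470 mm: rail along y (centre x +20, top z 38 mm), centre block (20 mm along y, top z 68), and either side of it a V cradle at x -35 with one lead screw parallel to y. Origin: underside centre, on the bench. z up, y along the rail to the robot's left, x away from the robot. One sliding stop at each end of the rail: block 46 (x) x 44 (y) mm, top z 62.
- thick_screw: Thicker of two steel lead screws (diameter 30, length 90 mm; the other 16 and 90), loose in the left or right cradle, 0.4 to 0.6 kg. Origin: middle of its axis, z 43 mm; own y is the axis, ends at 45 mm either way. Its inner end is backed by the centre block (1 mm gap). Its stop starts 30 to 70 mm beyond its outer end and slides against about 3 N of friction, clamped or not.
- left_lever: Black cam lever on the left (+y) stop; slides with it. Origin: pivot, at stop centre, fixture x +20, z 70 mm. Own z points from pivot to tip (68 mm long, 18 wide, 9 thick, 22 x 14 roll at the tip). Open: upright, leaning up to 0.25 rad to fixture +x. Flips about own y (along rail) to fixture +x; clamped lying flat, end stop 1.5 rad. Needs 2 to 3 N at the tip; stays where left.
- right_lever: Lever of the right (-y) stop, same as left_lever. Each stop also has a 14 mm thick arm crossing in front of its screw's end: from 21 to 87 mm to fixture -x of the pivot, z 28 to 70 mm; its face to the screw lies 22 mm from the pivot towards the centre block, its outer face (which can be pushed) 8 mm. The block's outer face is 22 mm outward of the pivot.
Mind the look-alikes: they are no part of the job. What is shaped like the thick_screw but black or green is not meant.

How it is judged:
By the outcome, as a careful person would: the job done as asked, in the order asked, and still so for the second after the job is handed in, with the robot touching nothing.
It also fails if it takes over 40 s, if anything falls off the work surface, if the arm or the gripper's body presses on something with over 40 N, if the wrist force passes 120 N, or if a joint passes its speed limit or range.

## Working session

There is one attempt and no reset: what is moved stays moved. The work goes in short steps, Python scripts to look and compute and a shell command to move; the robot and the scene stay as the last step left them, time stands still between calls to the robot, and variables do not carry over. Pictures are saved under pics/ and viewed, and the job is handed in when it is done.

```bash
mkdir -p pics; ls
python3 - <<'E'
from station import *
import cv2
s=get_state();print(s)
for n in("top","side"):
    im=camera(n);cv2.imwrite(f"pics/{n}0.png",im[:,:,::-1]);c=calibration(n);print(n,c)
E
```

```text
pics
{'time_s': 0.0, 'qpos': array([-8.34848316e+01,  1.26753497e+01,  8.75255076e+01, -1.84649637e-03,
        7.99119104e+01, -7.22535444e+00]), 'qd': array([ 0.04169091, -0.02798263, -0.05179815, -0.07279668,  0.01040663,
        0.03076929]), 'effort': array([-7.16015893e-04, -4.96894097e+01, -3.89398098e+01, -3.23859767e-04,
        1.13329556e-02, -2.29322302e-05]), 'position': array([ 148.36807043, -606.52515114,  241.20044945]), 'ee_rot': array([-1.79887899e+02, -1.23801572e-02,  1.37408360e+01]), 'force': array([ 0.97657885, -0.66859237,  0.40336661]), 'wrist_torque': array([ 0.00481522, -0.00624703, -0.07492688]), 'grip_width': 85.24727525850076}
top {'mtx': array([[400.62349547,   0.        , 279.13223006],
       [  0.        , 400.62349547, 211.55606803],
       [  0.        ,   0.        ,   1.        ]]), 'rvec': array([ 2.13861595, -2.10547927,  0.1921346 ]), 'tvec': array([-47.69274822, 489.46198375, 851.85744472])}
side {'mtx': array([[482.65409025,   0.        , 276.25374153],
       [  0.        , 482.65409025, 203.89126764],
       [  0.        ,   0.        ,   1.        ]]), 'rvec': array([ 2.30671584, -0.31946039,  0.11597873]), 'tvec': array([-480.83114558,  121.20692529,  965.29360076])}
```

View pics/top0.png

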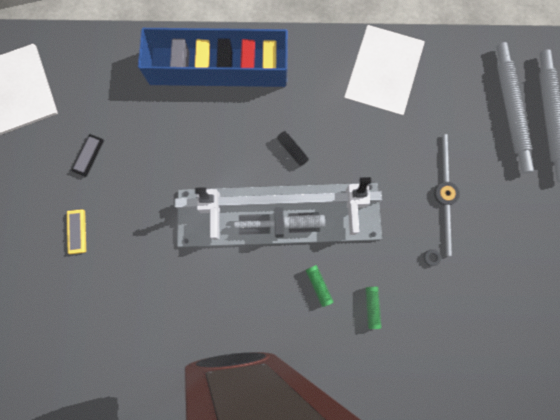

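View pics/side0.png

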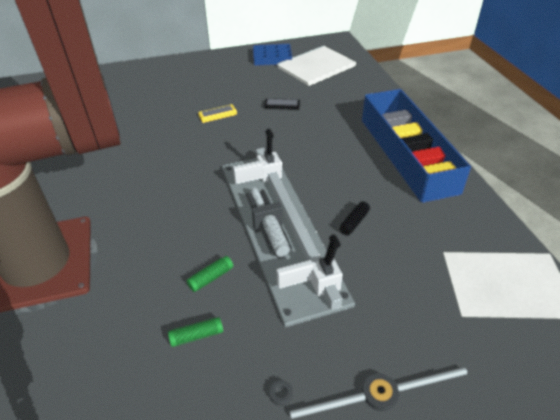

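The thick screw is in the right-hand cradle in the top view (about px 305,222), so its stop is the one at 360,205. Next I'll enlarge both pictures and measure.

```bash
cat > h.py <<'E'
import numpy as np, cv2
from station import *
def proj(n,P):
    c=calibration(n);return cv2.projectPoints(np.array(P,float).reshape(-1,3),c['rvec'],c['tvec'],c['mtx'],None)[0][:,0]
def ray(n,px,z):
    c=calibration(n);R=cv2.Rodrigues(c['rvec'])[0];o=-R.T@c['tvec'].ravel();d=R.T@np.linalg.inv(c['mtx'])@np.array([px[0],px[1],1.]);return o+d*(z-o[2])/d[2]
E
python3 - <<'E'
from h import *
t=cv2.imread('pics/top0.png');s=cv2.imread('pics/side0.png')
cv2.imwrite('pics/topc.png',cv2.resize(t[170:260,165:395],None,fx=3.4,fy=3.4,interpolation=cv2.INTER_CUBIC))
cv2.imwrite('pics/sidec.png',cv2.resize(s[120:330,210:370],None,fx=2.8,fy=2.8,interpolation=cv2.INTER_CUBIC))
for n in("top","side"):
  print(n,proj(n,[[0,0,0],[500,0,0],[500,200,0],[148,-607,240]]))
E
```

```text
top [[256.70261391 441.74713115]
 [262.26985184 210.74315976]
 [177.53363762 209.46929036]
 [630.45599202 405.0826863 ]]
side [[ 35.83453751 264.49564564]
 [276.81137312 215.18186798]
 [255.38060629 160.8262439 ]
 [ 57.62115595 586.77049608]]
```

View pics/topc.png

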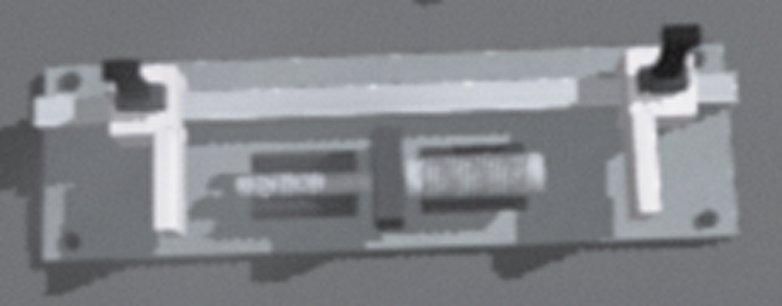

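View pics/sidec.png

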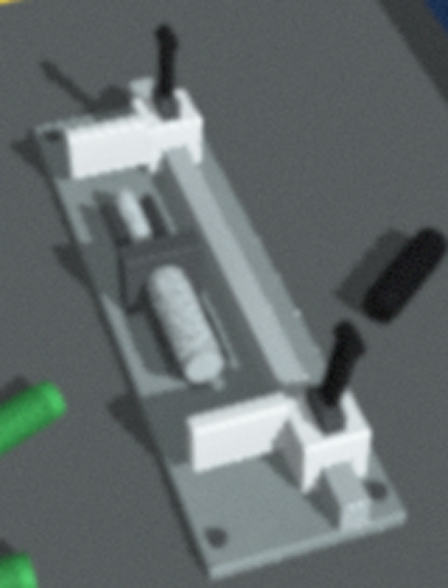

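```bash
cat > fit.py <<'E'
from h import *
from scipy.optimize import least_squares
T=lambda u,v:(u/3.4+165-.35,v/3.4+170-.35); S=lambda u,v:(u/2.8+210-.3,v/2.8+120-.3)
# (cam,px, fixture x,y,z ; z None=plate; ref 'f','R','L')
O=[('top',T(45,261),-67.5,235,None,'f'),('top',T(737,236),-67.5,-235,None,'f'),('top',T(722,45),67.5,-235,None,'f'),('top',T(45,67),67.5,235,None,'f'),
('side',S(212,578),-67.5,-235,0,'f'),('side',S(405,520),67.5,-235,0,'f'),('side',S(38,130),-67.5,235,None,'f'),
('top',T(638,213),-67,22,70,'R'),('top',T(662,212),-67,8,70,'R'),('side',S(190,420),-67,8,70,'R'),('side',S(193,472),-67,8,28,'R'),
('top',T(154,232),-67,-8,70,'L'),('side',S(68,133),-67,-8,70,'L'),('side',S(73,178),-67,-22,28,'L')]
def w(p,x,y,z):
    c,s=np.cos(p[2]),np.sin(p[2]);return [p[0]+c*x-s*y,p[1]+s*x+c*y,z]
def res(p,full=0):
    r=[]
    for n,px,x,y,z,k in O:
        z=p[3] if z is None else z
        y=y+{'f':0,'R':p[4],'L':p[5]}[k]
        r.append(proj(n,[w(p,x,y,z)])[0]-px)
    return np.array(r) if full else np.ravel(r)
q=least_squares(res,[480,-20,0,10,-180,180],loss='soft_l1',x_scale=[10,10,.1,5,10,10]);p=q.x
if __name__=='__main__':
    print(p,np.degrees(p[2]));print(np.round(res(p,1),1))
    print('screw end top ray z43',ray('top',T(543,172),43+6),'side',ray('side',S(205,368),43))
    def inv(P): c,s=np.cos(p[2]),np.sin(p[2]);d=np.array(P[:2])-p[:2];return [c*d[0]+s*d[1],-s*d[0]+c*d[1]]
    print(inv(ray('top',T(543,172),49)),inv(ray('side',S(205,368),43)))
    print('pivotR',w(p,20,p[4],70))
    # lever tip, lean a
    for a in (0,.1,.2,.3): 
        P=w(p,20+68*np.sin(a),p[4],70+68*np.cos(a)); print(a,proj('top',[P])*1-0,proj('side',[P]))
    print('obs tip',T(682,38),S(346,333))
E
python3 fit.py
```

```text
[ 4.99440877e+02 -3.67707192e+01  5.04267753e-02  3.87222885e+00
 -1.80109782e+02  1.55672090e+02] 2.8892413965877535
[[-0.6 -3.3]
 [-1.2 -3. ]
 [-1.4 -3.3]
 [ 0.1 -2.9]
 [ 2.1  0.3]
 [ 3.   0.2]
 [ 0.7  0.6]
 [-0.2  0.9]
 [-0.8  1. ]
 [-1.5  5.1]
 [-2.2  1. ]
 [ 0.2  0.3]
 [-3.1 -0.5]
 [-1.8  1.7]]
screw end top ray z43 [ 471.39754389 -140.79680066   49.        ] side [ 474.21719673 -139.88661636   43.        ]
[np.float64(-33.251162892072564), np.float64(-102.4803120101679)] [np.float64(-30.38921607014), np.float64(-101.71341045029982)]
pivotR [np.float64(528.4939610266571), np.float64(-215.64344502947802), 70]
0 [[365.88107961 185.8549548 ]] [[325.77336849 239.77330378]]
0.1 [[365.59739009 182.65327882]] [[329.48196508 238.93810292]]
0.2 [[365.24819816 179.58356183]] [[333.1123362 238.3867628]]
0.3 [[364.83833051 176.68245405]] [[336.62318148 238.12341834]]
obs tip (365.23823529411766, 180.8264705882353) (333.27142857142854, 238.62857142857143)
```

```bash
cat > ov.py <<'E'
import sys
from fit import *
def draw(n,src,box,f,out,p,zp):
    im=cv2.imread(src);u0,v0,u1,v1=box
    im=cv2.resize(im[v0:v1,u0:u1],None,fx=f,fy=f,interpolation=cv2.INTER_CUBIC)
    def bx(x0,x1,y0,y1,z0,z1,col):
        C=[w(p,x,y,z) for x in(x0,x1) for y in(y0,y1) for z in(z0,z1)]
        q=((proj(n,C)-[u0,v0]+.5)*f).astype(int)
        for i in range(8):
            for b in(1,2,4):
                if not i&b: cv2.line(im,tuple(map(int,q[i])),tuple(map(int,q[i|b])),col,1,cv2.LINE_AA)
    bx(-67.5,67.5,-235,235,0,zp,(0,255,255))
    bx(-67,-1,p[4]+8,p[4]+22,28,70,(0,0,255));bx(-3,43,p[4]-22,p[4]+22,38,62,(0,255,0))
    bx(-67,-1,p[5]-22,p[5]-8,28,70,(0,0,255))
    bx(-50,-20,-101,-11,28,58,(255,0,0))
    cv2.imwrite(out,im)
if __name__=='__main__':
    draw('side','pics/side0.png',(210,140,370,340),3,'pics/ovs.png',p,p[3]);draw('top','pics/top0.png',(165,170,395,260),3.4,'pics/ovt.png',p,p[3])
E
python3 ov.py
python3 -c "
import cv2
s=cv2.imread('pics/side0.png');cv2.imwrite('pics/sz.png',cv2.resize(s[225:330,265:365],None,fx=5.6,fy=5.6,interpolation=cv2.INTER_CUBIC))"
```

```text
(no output)
```

View pics/ovs.png

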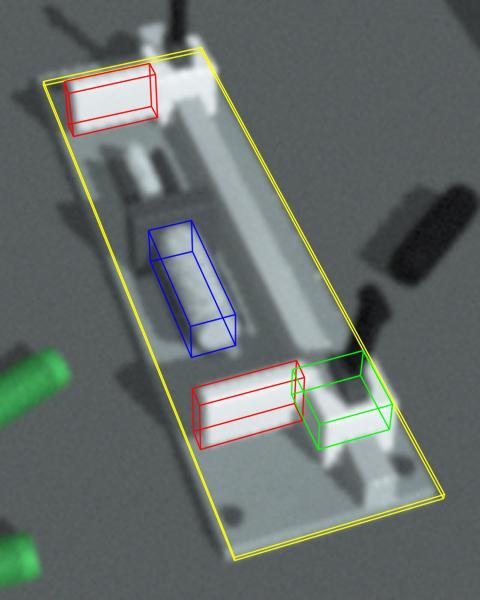

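View pics/ovt.png

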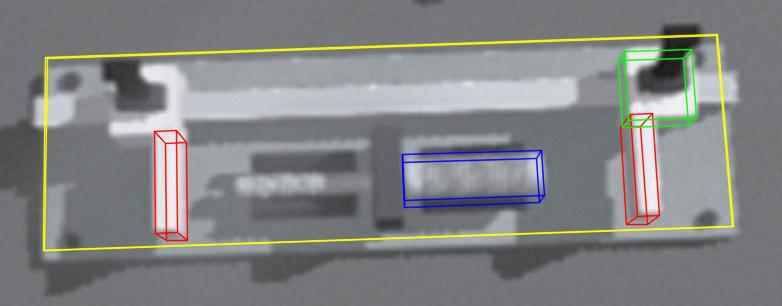

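View pics/sz.png

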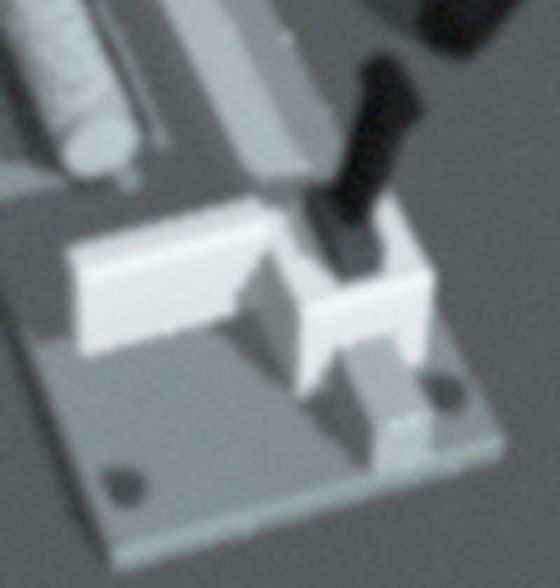

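```bash
python3 -c "
import cv2
s=cv2.imread('pics/top0.png');cv2.imwrite('pics/tz.png',cv2.resize(s[172:252,300:390],None,fx=7,fy=7,interpolation=cv2.INTER_CUBIC))
from h import *
for n in('top','side'):
  c=calibration(n);R=cv2.Rodrigues(c['rvec'])[0];print(-R.T@c['tvec'].ravel())"
```

```text
[324.84550525 -45.59006327 927.31099516]
[ 310.91605984 -728.25975154  742.05820728]
```

View pics/tz.png

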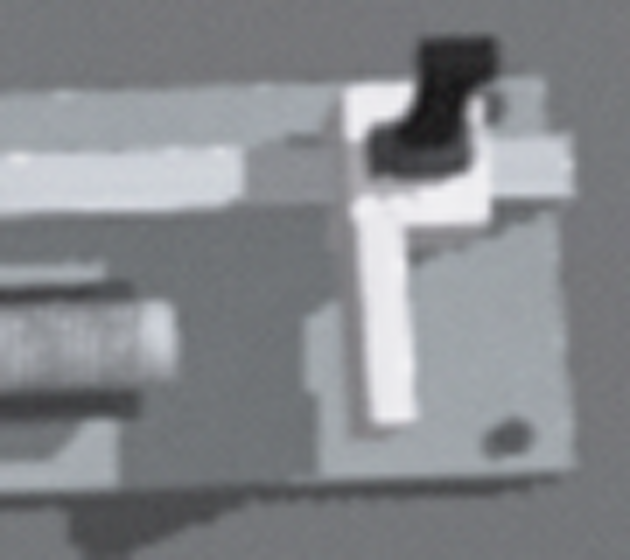

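```bash
python3 - <<'E'
s=open('fit.py').read()
a=s.index('O=[');b=s.index('def w(')
s=s[:a]+'''Z=lambda u,v:(u/5.6+265-.41,v/5.6+225-.41); Y=lambda u,v:(u/7+300-.43,v/7+172-.43)
O=[('top',T(45,258),-67.5,235,None,'f'),('top',Y(575,470),-67.5,-235,None,'f'),('top',Y(545,78),67.5,-235,None,'f'),('top',T(46,67),67.5,235,None,'f'),
('side',Z(112,550),-67.5,-235,None,'f'),('side',Z(503,440),67.5,-235,None,'f'),('side',S(38,130),-67.5,235,None,'f'),
('top',Y(370,425),-67,22,70,'R'),('top',Y(417,422),-67,8,70,'R'),('side',Z(85,268),-67,8,70,'R'),('side',Z(68,250),-67,22,70,'R'),('side',Z(85,357),-67,8,28,'R'),
('side',Z(303,312),-3,-22,62,'R'),('side',Z(434,270),43,-22,62,'R'),('top',Y(490,225),-3,-22,62,'R'),
('top',T(154,232),-67,-8,70,'L')]
'''+s[b:]
open('fit.py','w').write(s)
E
python3 fit.py;python3 ov.py
```

```text
Traceback (most recent call last):
  File "fit.py", line 20, in <module>
    q=least_squares(res,[480,-20,0,10,-180,180],loss='soft_l1',x_scale=[10,10,.1,5,10,10]);p=q.x
  File "fit.py", line 18, in res
    r.append(proj(n,[w(p,x,y,z)])[0]-px)
             ~~~~^^^^^^^^^^^^^^^^
  File "h.py", line 4, in proj
    c=calibration(n);return cv2.projectPoints(np.array(P,float).reshape(-1,3),c['rvec'],c['tvec'],c['mtx'],None)[0][:,0]
ValueError: time passes only in moves, steps and waits
```

View pics/ovs.png

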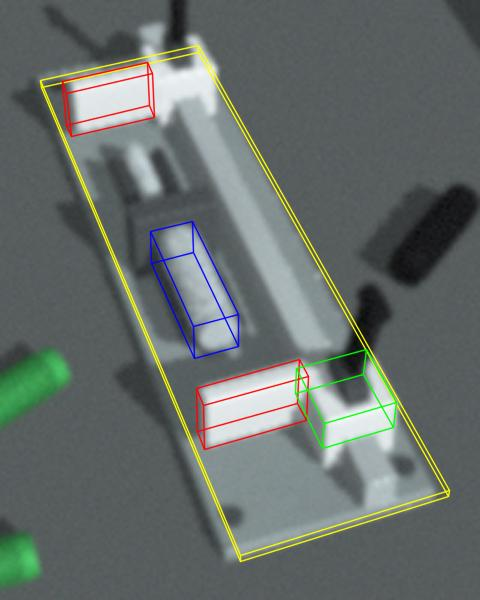

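View pics/ovt.png

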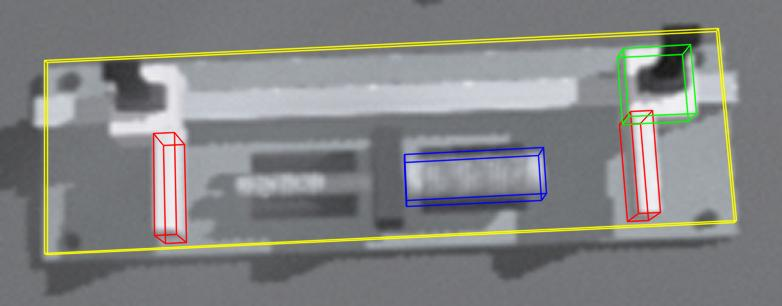

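```bash
python3 - <<'E'
import pickle
from station import *
pickle.dump({n:calibration(n) for n in('top','side')},open('cal.pkl','wb'))
s=open('h.py').read().replace('from station import *','import pickle\nCAL=pickle.load(open("cal.pkl","rb"))\ncalibration=lambda n:CAL[n]')
open('h.py','w').write(s)
E
python3 fit.py;python3 ov.py
```

```text
[ 4.99762785e+02 -3.75420872e+01  6.28768742e-02  6.74230313e+00
 -1.79375664e+02  1.57632966e+02] 3.602579517916877
[[-0.2 -1.5]
 [-0.6 -4.3]
 [-1.7 -4.7]
 [-0.5 -2.2]
 [ 5.   1.7]
 [ 4.9 -0.2]
 [-0.3  0.3]
 [-0.  -0.1]
 [-0.3 -0. ]
 [-2.3  2.3]
 [-1.8 -0.3]
 [-1.9  1. ]
 [-1.1  0.4]
 [-0.5  0.9]
 [-0.2 -0.8]
 [ 0.   1. ]]
screw end top ray z43 [ 471.39754389 -140.79680066   49.        ] side [ 474.21719673 -139.88661636   43.        ]
[np.float64(-34.797245078054395), np.float64(-101.26832912311576)] [np.float64(-31.92597230763461), np.float64(-100.53711759972195)]
pivotR [np.float64(530.9944138448936), np.float64(-215.30657833989352), 70]
0 [[365.68527749 184.65576172]] [[327.1047569  239.32618517]]
0.1 [[365.36062102 181.45991556]] [[330.78758193 238.45792218]]
0.2 [[364.97129333 178.39685974]] [[334.39133966 237.87412757]]
0.3 [[364.52260674 175.50315274]] [[337.87508079 237.57924511]]
obs tip (365.23823529411766, 180.8264705882353) (333.27142857142854, 238.62857142857143)
```

```bash
python3 - <<'E'
s=open('fit.py').read()
s=s.replace("x_scale=[10,10,.1,5,10,10]","x_scale=[10,10,.1,5,10,10,5]").replace("[480,-20,0,10,-180,180]","[480,-20,0,10,-180,180,0]")
s=s.replace("        y=y+{'f'","        x=x+(p[6] if abs(x)==67.5 else 0)\n        y=y+{'f'")
s=s.replace("('top',T(154,232)","('side',Z(100,150),-35,-101,43,'f'),('top',Y(175,343),-35,-101,49,'f'),\n('top',T(154,232)")
open('fit.py','w').write(s)
s=open('ov.py').read().replace("bx(-67.5,67.5","bx(-67.5+p[6],67.5+p[6]");open('ov.py','w').write(s)
E
python3 fit.py;python3 ov.py
```

```text
[ 5.02857284e+02 -3.80003463e+01  5.32006251e-02  1.07271281e+01
 -1.79052981e+02  1.57706095e+02 -1.04470609e+01] 3.0481712843644058
[[-0.7  0.6]
 [ 0.2 -0.3]
 [-0.4 -1.2]
 [-0.4 -0.5]
 [-0.2  2. ]
 [ 0.6  0.5]
 [-2.5 -0.6]
 [-0.2 -0.8]
 [-0.5 -0.6]
 [-1.6  2. ]
 [-1.1 -0.7]
 [-1.3  0.6]
 [-0.5  0.3]
 [ 0.2  1. ]
 [-0.1 -1.3]
 [ 0.1  0.2]
 [-0.3 -1.2]
 [-0.  -1.1]]
screw end top ray z43 [ 471.39754389 -140.79680066   49.        ] side [ 474.21719673 -139.88661636   43.        ]
[np.float64(-36.881486289390246), np.float64(-100.97812752882693)] [np.float64(-34.01742321068052), np.float64(-100.21916751982135)]
pivotR [np.float64(532.3502251056091), np.float64(-215.73648939931866), 70]
0 [[365.88143523 184.01051033]] [[327.94909452 239.34112098]]
0.1 [[365.58874336 180.81554362]] [[331.64586031 238.49972925]]
0.2 [[365.23074713 177.75385293]] [[335.26326187 237.94234145]]
0.3 [[364.81237864 174.86197397]] [[338.76016879 237.67314842]]
obs tip (365.23823529411766, 180.8264705882353) (333.27142857142854, 238.62857142857143)
```

View pics/ovs.png

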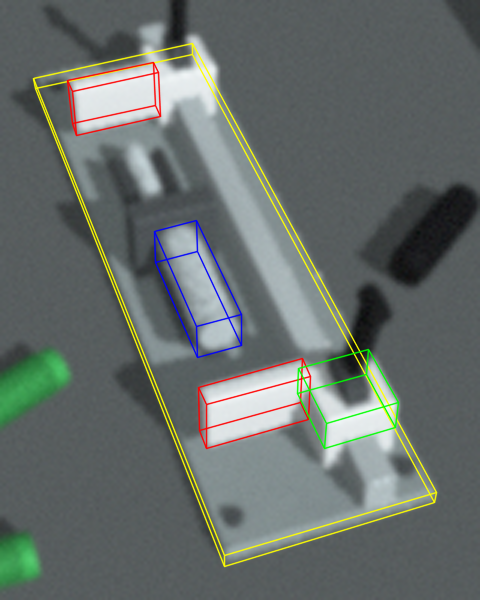

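View pics/ovt.png

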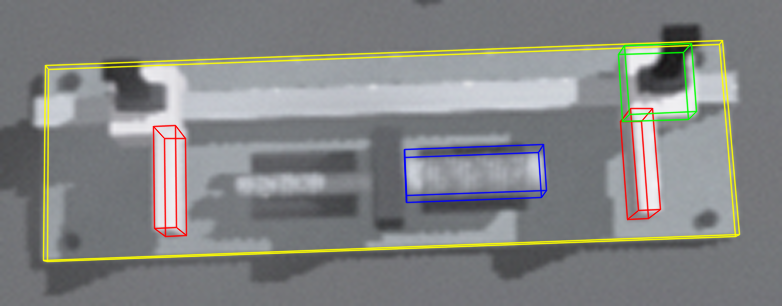

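Fit agrees to about 3 mm: fixture yaw ≈ 3°, right stop pivot ≈ (531, −215), lever leaning slightly to +x, screw end about 56 mm from the stop's face. Next I'll approach above and outside the arm's outer face with the gripper shut.

```bash
python3 -m pendant '[[0.402,-0.280,0.042,0,0,10.7,1],[0.402,-0.280,0.042,0,0,10.7,1],[0.402,-0.280,0.042,0,0,10.7,1],[0.402,-0.280,0.042,0,0,10.7,1],[0.402,-0.280,0.042,0,0,10.7,1],[0.402,-0.280,0.042,0,0,10.7,1],[0.402,-0.280,0.042,0,0,10.7,1],[0.402,-0.280,0.042,0,0,10.7,1],[0.402,-0.280,0.042,0,0,10.7,1],[0.402,-0.280,0.042,0,0,10.7,1],[0.402,-0.280,0.042,0,0,10.7,1],[0.402,-0.280,0.042,0,0,10.7,1]]' 40
python3 -m pendant '[[0,0,0,0,0,0,1],[0,0,0,0,0,0,1],[0,0,0,0,0,0,1]]'
python3 - <<'E'
from station import *;import cv2
for n in('top','side'): cv2.imwrite(f'pics/{n}1.png',camera(n)[:,:,::-1])
E
```

```text
time_s: 1.3
position: [472.5, -238.7, 199.7]
ee_rot: [-180.0, 0.1, 3.2]
force: [1.2, -0.3, 0.1]
grip_width: -0.2
time_s: 1.6
position: [471.8, -240.7, 200.4]
ee_rot: [180.0, -0.0, 2.9]
force: [-0.4, 0.4, 0.3]
grip_width: -0.1
```

View pics/side1.png

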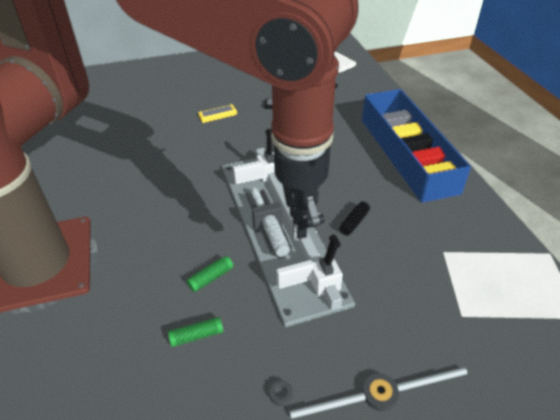

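```bash
python3 -c "
from h import *
print(proj('side',[[472,-240.7,189]]))"
python3 -m pendant '[[0,0,0.05,0,0,0,1],[0,0,0.1,0,0,0,1],[0,0,0.12,0,0,0,1],[0,0,0.135,0,0,0,1],[0,0,0.145,0,0,0,1],[0,0,0.145,0,0,0,1],[0,0,0.145,0,0,0,1]]'
python3 - <<'E'
from station import *;import cv2
for n in('top','side'):
  im=camera(n)[:,:,::-1]; cv2.imwrite(f'pics/{n}2.png',cv2.resize(im[170:340,215:390] if n=='side' else im[170:260,250:400],None,fx=3.4,fy=3.4,interpolation=cv2.INTER_CUBIC))
E
```

```text
[[298.69989048 236.52116785]]
time_s: 2.4
position: [473.3, -240.3, 56.5]
ee_rot: [179.9, -0.1, 3.0]
force: [0.8, -0.0, 0.2]
grip_width: 0.4
```

View pics/side2.png

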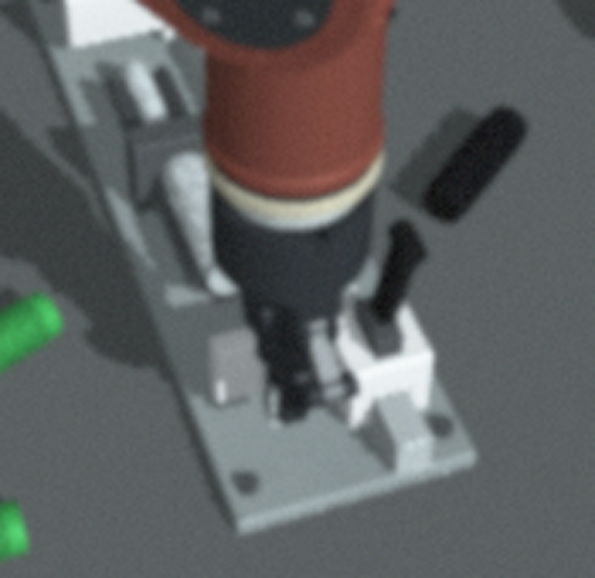

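View pics/top2.png

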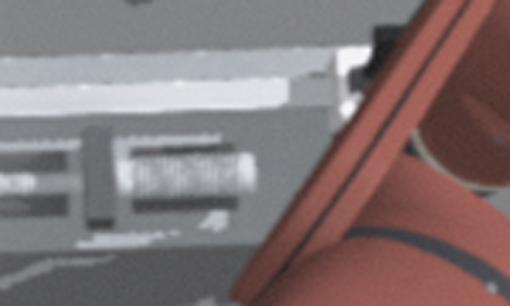

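```bash
python3 -m pendant '[[-0.009,0,0,0,0,0,1],[-0.009,-0.006,0,0,0,0,1],[-0.009,-0.012,0,0,0,0,1],[-0.009,-0.016,0,0,0,0,1],[-0.009,-0.020,0,0,0,0,1],[-0.009,-0.025,0,0,0,0,1],[-0.009,-0.025,0,0,0,0,1]]'
python3 - <<'E'
from station import *;import cv2
for n in('side',):
  im=camera(n)[:,:,::-1]; cv2.imwrite(f'pics/{n}3.png',cv2.resize(im[170:340,215:390] if n=='side' else im[170:260,250:400],None,fx=3.4,fy=3.4,interpolation=cv2.INTER_CUBIC))
E
```

```text
time_s: 3.2
position: [462.2, -214.5, 55.4]
ee_rot: [-180.0, -0.0, 3.1]
force: [0.2, -0.5, 0.3]
grip_width: 0.1
```

View pics/side3.png

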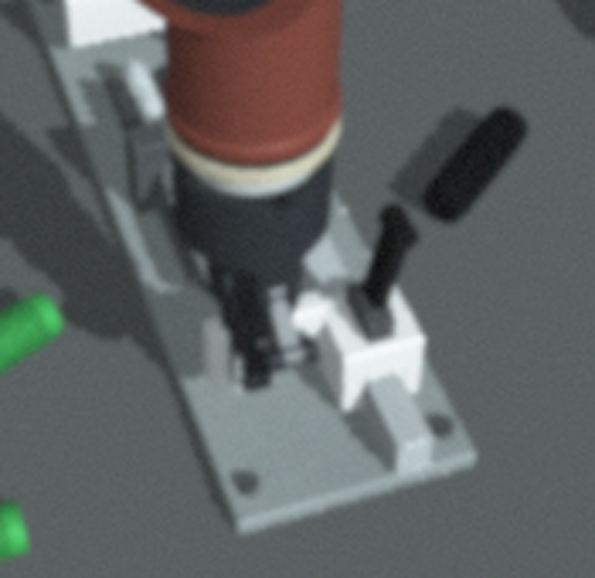

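```bash
python3 -m pendant '[[0,-0.004,0,0,0,0,1],[0,-0.008,0,0,0,0,1],[0,-0.012,0,0,0,0,1],[0,-0.016,0,0,0,0,1],[0,-0.020,0,0,0,0,1],[0,-0.024,0,0,0,0,1],[0,-0.028,0,0,0,0,1],[0,-0.032,0,0,0,0,1],[0,-0.035,0,0,0,0,1],[0,-0.037,0,0,0,0,1],[0,-0.037,0,0,0,0,1]]'
python3 - <<'E'
from station import *;import cv2
for n in('side',):
  im=camera(n)[:,:,::-1]; cv2.imwrite(f'pics/{n}4.png',cv2.resize(im[170:340,215:390] if n=='side' else im[170:260,250:400],None,fx=3.4,fy=3.4,interpolation=cv2.INTER_CUBIC))
E
```

```text
time_s: 4.35
position: [460.1, -177.7, 55.4]
ee_rot: [-180.0, 0.0, 3.1]
force: [1.0, -1.7, 0.1]
grip_width: -0.3
```

View pics/side4.png

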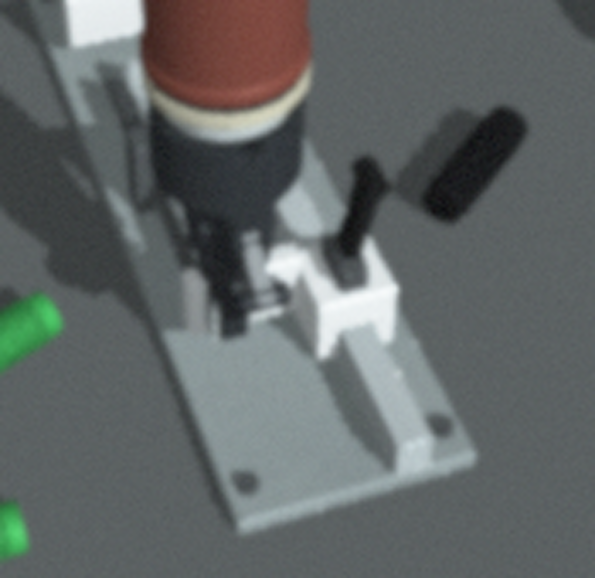

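```bash
python3 -m pendant '[[0,-0.002,0,0,0,0,1],[0,-0.004,0,0,0,0,1],[0,-0.005,0,0,0,0,1],[0,-0.006,0,0,0,0,1]]'
```

```text
time_s: 4.8
position: [459.6, -172.2, 55.3]
ee_rot: [180.0, 0.0, 3.0]
force: [-0.2, -2.6, 0.4]
grip_width: 0.2
```

```bash
python3 -m pendant '[[0,-0.001,0,0,0,0,1],[0,-0.002,0,0,0,0,1]]'
```

```text
time_s: 5.0
position: [459.5, -170.2, 55.3]
ee_rot: [-180.0, 0.0, 3.0]
force: [-1.3, -3.2, 1.0]
grip_width: -0.1
```

```bash
python3 -m pendant '[[0,-0.001,0,0,0,0,1],[0,-0.001,0,0,0,0,1]]'
```

```text
time_s: 5.2
position: [459.5, -169.1, 55.3]
ee_rot: [-180.0, 0.0, 3.0]
force: [-1.2, -2.3, 1.7]
grip_width: 0.1
```

```bash
for i in 1; do python3 -m pendant '[[0,-0.001,0,0,0,0,1],[0,-0.001,0,0,0,0,1]]'; done
```

```text
time_s: 5.4
position: [459.5, -168.7, 55.3]
ee_rot: [179.9, 0.0, 3.1]
force: [-1.5, -5.3, -0.1]
grip_width: -0.1
```

```bash
python3 -m pendant '[[0,-0.001,0,0,0,0,1],[0,-0.001,0,0,0,0,1]]'
python3 - <<'E'
from station import *;import cv2
for n in('side','top'):
  im=camera(n)[:,:,::-1]; cv2.imwrite(f'pics/{n}5.png',cv2.resize(im[170:340,215:390] if n=='side' else im[170:260,250:400],None,fx=3.4,fy=3.4,interpolation=cv2.INTER_CUBIC))
E
```

```text
time_s: 5.6
position: [459.5, -168.1, 55.3]
ee_rot: [179.9, 0.0, 3.1]
force: [-2.6, -7.4, -0.5]
grip_width: 0.0
```

View pics/side5.png

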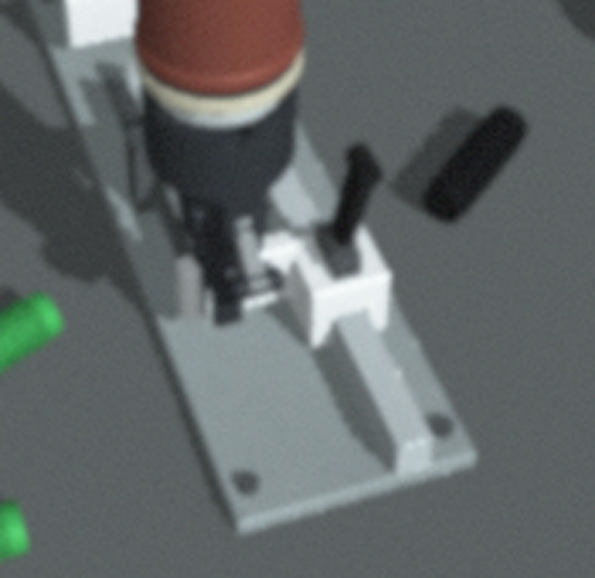

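View pics/top5.png

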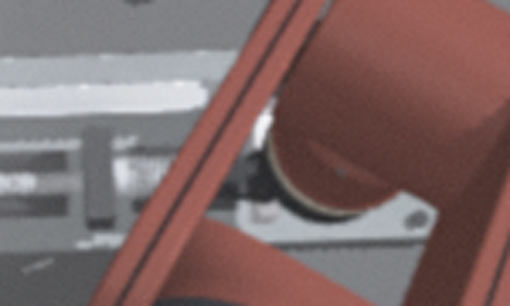

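```bash
python3 -m pendant '[[0,-0.001,0,0,0,0,1],[0,-0.001,0,0,0,0,1]]'
```

```text
time_s: 5.9
position: [459.5, -168.0, 55.4]
ee_rot: [179.8, -0.0, 3.1]
force: [-2.1, -10.7, -1.2]
grip_width: -0.2
```

```bash
python3 -m pendant '[[0,-0.001,0,0,0,0,1],[0,-0.001,0,0,0,0,1]]'
```

```text
time_s: 6.1
position: [459.5, -167.9, 55.4]
ee_rot: [179.7, -0.0, 3.1]
force: [-2.5, -14.4, -4.6]
grip_width: -0.2
```

```bash
python3 -m pendant '[[0,-0.001,0,0,0,0,1],[0,-0.001,0,0,0,0,1]]'
```

```text
time_s: 6.3
position: [459.5, -167.9, 55.5]
ee_rot: [179.6, -0.0, 3.1]
force: [-2.0, -19.1, -4.8]
grip_width: 0.2
```

Position stays put while the force climbs to 19 N, so the stop is seated against the screw. Backing off and rising.

```bash
python3 -m pendant '[[0,0.003,0,0,0,0,1],[0,0.010,0,0,0,0,1],[0,0.025,0,0,0,0,1],[0,0.035,-0.02,0,0,0,1],[0,0.035,-0.07,0,0,0,1],[0,0.035,-0.115,0,0,0,1],[0,0.035,-0.115,0,0,0,1],[-0.03,0.035,-0.115,0,0,0,1],[-0.03,0.035,-0.115,0,0,0,1]]'
python3 - <<'E'
from station import *;import cv2
for n in('side','top'):
  im=camera(n)[:,:,::-1]; cv2.imwrite(f'pics/{n}6r.png',im);cv2.imwrite(f'pics/{n}6.png',cv2.resize(im[170:340,215:390] if n=='side' else im[170:260,250:400],None,fx=3.4,fy=3.4,interpolation=cv2.INTER_CUBIC))
E
```

```text
time_s: 7.2
position: [429.2, -200.7, 169.5]
ee_rot: [-179.9, 0.1, 3.0]
force: [-0.0, 0.9, -0.2]
grip_width: -0.1
```

View pics/side6.png

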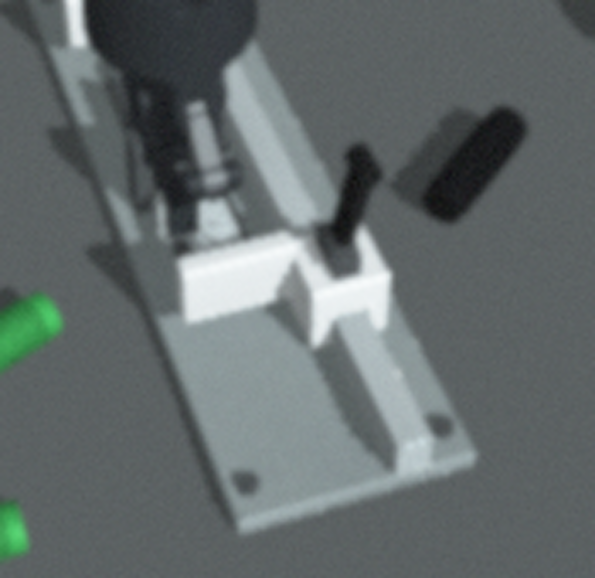

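View pics/top6.png

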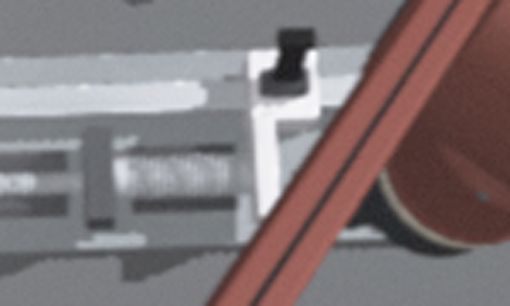

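Run:
```python
from h import *
print(ray('top',(296/3.4+250-.35,38/3.4+170-.35),135), ray('side',(362/3.4+215-.35,158/3.4+170-.35),137))
print(proj('side',[[530,-158,70],[540,-158,137]]),proj('top',[[530,-158,70],[540,-158,137]]))
```

```text
[ 538.94274362 -157.0660071   135.        ] [ 540.06725463 -158.85993486  137.        ]
[[314.16367943 242.33603775]
 [320.92495312 215.80139988]] [[333.09398467 192.46448418]
 [337.29791058 180.07510362]]
```

```bash
python3 -m pendant '[[0.03,-0.037,0,0,0,0,1],[0.073,-0.037,0.01,0,0,0,1],[0.073,-0.037,0.030,0,0,0,1],[0.073,-0.037,0.0435,0,0,0,1],[0.073,-0.037,0.0435,0,0,0,1],[0.073,-0.037,0.0435,0,0,0,1]]'
python3 - <<'E'
from station import *;import cv2
for n in('side',):
  im=camera(n)[:,:,::-1]; cv2.imwrite(f'pics/{n}7.png',cv2.resize(im[170:340,215:390] if n=='side' else im[170:260,250:400],None,fx=3.4,fy=3.4,interpolation=cv2.INTER_CUBIC))
E
```

```text
time_s: 7.9
position: [501.7, -160.0, 126.5]
ee_rot: [-180.0, 0.1, 3.0]
force: [0.1, -0.1, 0.5]
grip_width: -0.3
```

View pics/side7.png

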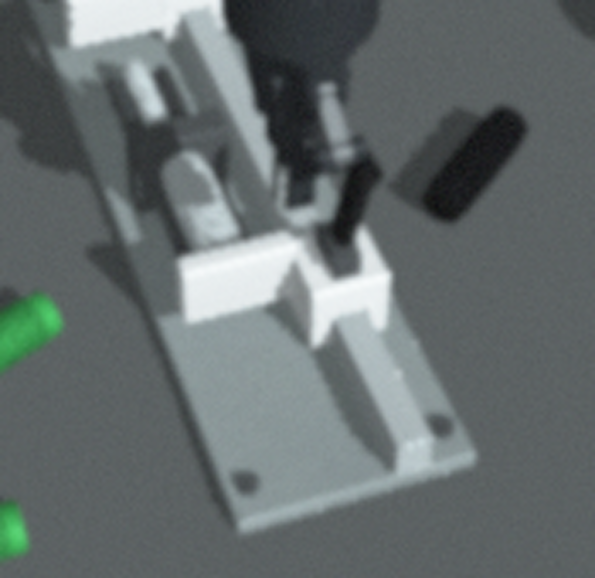

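```bash
python3 -m pendant '[[0.010,0,0,0,0,0,1],[0.020,0,0,0,0,0,1],[0.026,0,0.0005,0,0,0,1],[0.032,0,0.002,0,0,0,1],[0.037,0,0.0035,0,0,0,1],[0.041,0,0.0055,0,0,0,1],[0.045,0,0.008,0,0,0,1],[0.045,0,0.008,0,0,0,1]]'
python3 - <<'E'
from station import *;import cv2
for n in('side',):
  im=camera(n)[:,:,::-1]; cv2.imwrite(f'pics/{n}8.png',cv2.resize(im[170:340,215:390] if n=='side' else im[170:260,250:400],None,fx=3.4,fy=3.4,interpolation=cv2.INTER_CUBIC))
E
```

```text
time_s: 8.75
position: [547.6, -157.2, 118.3]
ee_rot: [-180.0, -0.0, 3.0]
force: [-0.5, -0.9, -0.1]
grip_width: 0.1
```

View pics/side8.png

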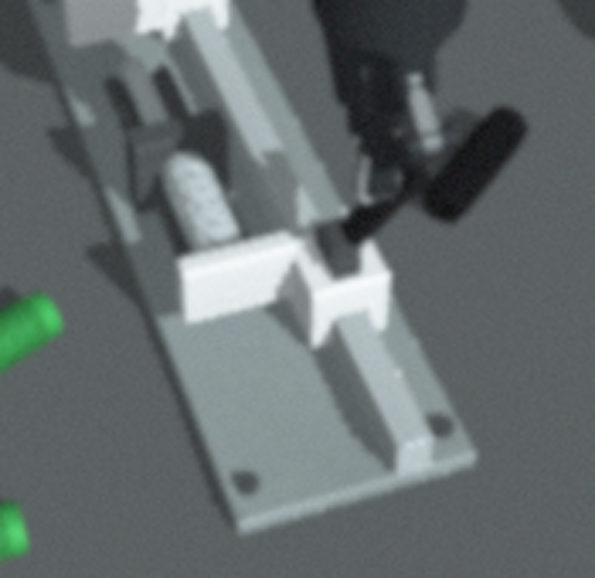

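```bash
python3 -m pendant '[[0.004,0,0.003,0,0,0,1],[0.0065,0,0.0055,0,0,0,1],[0.0095,0,0.009,0,0,0,1],[0.012,0,0.0125,0,0,0,1],[0.014,0,0.0165,0,0,0,1],[0.016,0,0.0205,0,0,0,1],[0.017,0,0.0245,0,0,0,1],[0.018,0,0.028,0,0,0,1],[0.018,0,0.030,0,0,0,1],[0.018,0,0.030,0,0,0,1]]'
python3 - <<'E'
from station import *;import cv2
for n in('side',):
  im=camera(n)[:,:,::-1]; cv2.imwrite(f'pics/{n}9.png',cv2.resize(im[170:340,215:390] if n=='side' else im[170:260,250:400],None,fx=3.4,fy=3.4,interpolation=cv2.INTER_CUBIC))
E
```

```text
time_s: 9.8
position: [565.5, -156.8, 88.8]
ee_rot: [180.0, -0.0, 3.0]
force: [0.1, -0.5, 0.1]
grip_width: 0.1
```

View pics/side9.png

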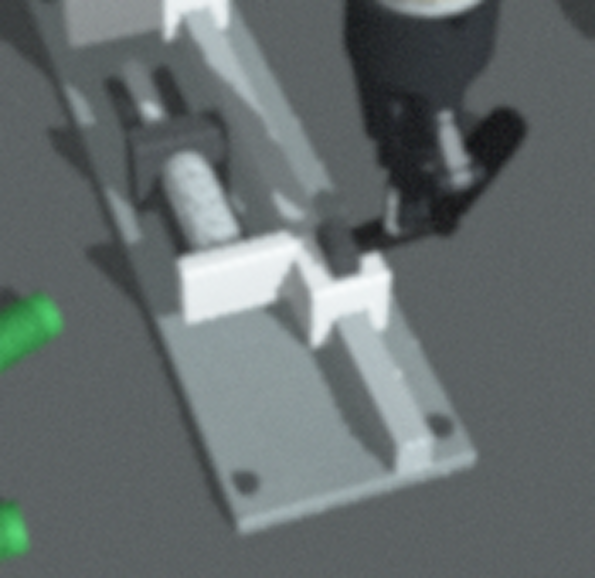

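```bash
python3 -m pendant '[[0,0,0.001,0,0,0,1],[0,0,0.002,0,0,0,1],[0,0,0.002,0,0,0,1]]'
```

```text
time_s: 10.15
position: [565.3, -157.0, 88.2]
ee_rot: [180.0, -0.0, 3.0]
force: [-3.5, 2.3, 8.6]
grip_width: -0.0
```

```bash
python3 -m pendant '[[0,0,0.001,0,0,0,1],[0,0,0.002,0,0,0,1],[0,0,0.002,0,0,0,1]]'
```

```text
time_s: 10.45
position: [565.5, -157.4, 87.9]
ee_rot: [179.9, -0.0, 3.0]
force: [-8.9, 1.7, 20.4]
grip_width: 0.0
```

```bash
python3 -m pendant '[[0,0,0.001,0,0,0,1],[0,0,0.002,0,0,0,1],[0,0,0.002,0,0,0,1]]'
```

```text
time_s: 10.75
position: [565.7, -158.0, 87.5]
ee_rot: [179.9, -0.0, 3.1]
force: [-13.6, 1.9, 30.2]
grip_width: 0.0
```

The lever is at its end stop: 30 N with hardly any movement. Lifting off to inspect, since the tool drifted about 1 mm sideways.

```bash
python3 -m pendant '[[0,0,-0.005,0,0,0,1],[0,0,-0.03,0,0,0,1],[0,0,-0.08,0,0,0,1],[0,0.04,-0.12,0,0,0,1],[0,0.09,-0.13,0,0,0,1],[0,0.14,-0.13,0,0,0,1],[0,0.19,-0.13,0,0,0,1],[0,0.24,-0.13,0,0,0,1],[0,0.28,-0.13,0,0,0,1],[0,0.28,-0.13,0,0,0,1],[0,0.28,-0.13,0,0,0,1]]'
python3 - <<'E'
from station import *;import cv2
for n in('side','top'):
  im=camera(n)[:,:,::-1]; cv2.imwrite(f'pics/{n}10r.png',im);cv2.imwrite(f'pics/{n}10.png',cv2.resize(im[140:340,215:390] if n=='side' else im[170:260,250:400],None,fx=3 if n=='side' else 5,fy=3 if n=='side' else 5,interpolation=cv2.INTER_CUBIC))
E
```

```text
time_s: 11.85
position: [579.0, -437.5, 211.4]
ee_rot: [-179.9, 0.1, 2.9]
force: [-0.3, 0.5, 0.9]
grip_width: 0.4
```

View pics/side10.png

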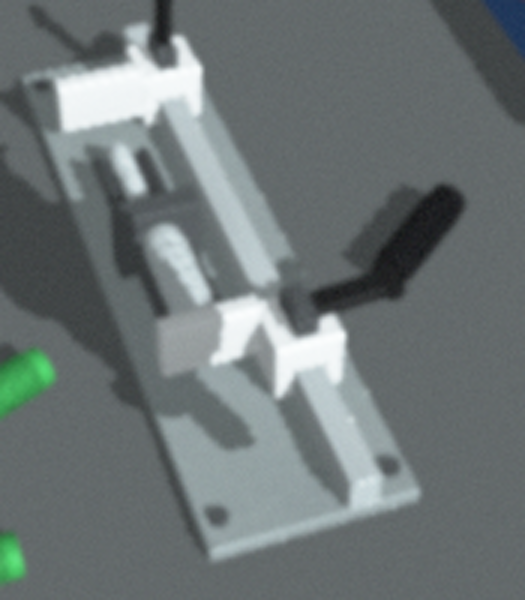

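View pics/top10.png

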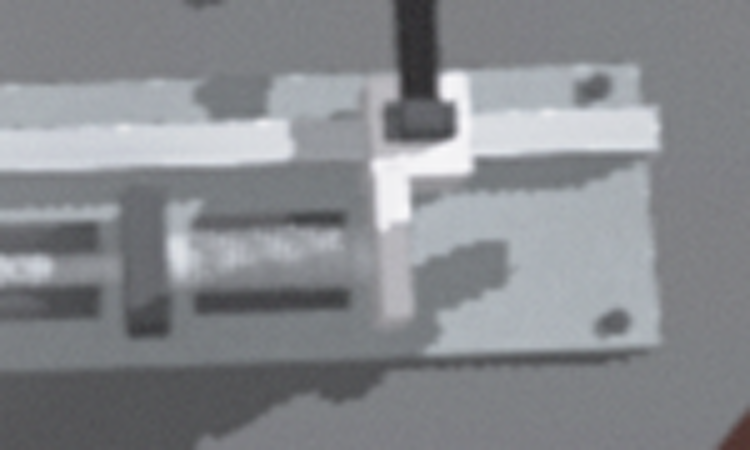

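Run:
```python
import cv2,numpy as np
a=cv2.imread('pics/top6r.png',0).astype(float);b=cv2.imread('pics/top10r.png',0).astype(float)
for r in range(198,206): print(r,a[r,320:350:1].astype(int)[2:28].tolist());print('   ',b[r,322:348].astype(int).tolist())
a=cv2.imread('pics/side6r.png',0).astype(float);b=cv2.imread('pics/side10r.png',0).astype(float)
# block outer face patch: shift by template
def tm(u0,v0,u1,v1):
    k=8
    A=cv2.resize(a[v0:v1,u0:u1],None,fx=k,fy=k,interpolation=cv2.INTER_CUBIC).astype(np.float32);m=4
    B=cv2.resize(b[v0-m:v1+m,u0-m:u1+m],None,fx=k,fy=k,interpolation=cv2.INTER_CUBIC).astype(np.float32)
    r=cv2.matchTemplate(B,A,cv2.TM_CCOEFF_NORMED);_,s,_,l=cv2.minMaxLoc(r);return (l[0]/k-m,l[1]/k-m,s)
print('block',tm(300,246,332,276),'ref plate',tm(300,290,360,325))
from h import *
print(proj('side',[[530,-158,50],[530,-159,50]]))
```

```text
198 [145, 160, 177, 178, 159, 136, 126, 123, 115, 115, 120, 128, 130, 131, 132, 150, 171, 199, 227, 240, 243, 239, 223, 215, 216, 217]
    [151, 151, 168, 180, 172, 146, 138, 137, 127, 123, 127, 132, 129, 131, 135, 149, 172, 200, 224, 239, 242, 235, 219, 215, 218, 216]
199 [150, 161, 178, 184, 179, 175, 173, 171, 170, 169, 171, 174, 184, 198, 208, 224, 239, 240, 241, 242, 243, 240, 225, 221, 221, 221]
    [149, 150, 164, 184, 183, 178, 178, 176, 172, 171, 174, 173, 175, 188, 207, 223, 238, 242, 242, 242, 241, 236, 222, 220, 222, 221]
200 [149, 159, 177, 193, 205, 198, 187, 193, 200, 198, 195, 206, 226, 239, 241, 243, 243, 244, 242, 242, 243, 240, 222, 216, 219, 217]
    [152, 150, 164, 182, 184, 189, 185, 192, 202, 201, 198, 204, 214, 229, 241, 243, 244, 244, 242, 243, 242, 239, 227, 220, 218, 219]
201 [152, 162, 192, 223, 235, 228, 217, 222, 234, 230, 228, 235, 241, 243, 244, 244, 243, 243, 242, 243, 244, 238, 184, 151, 154, 156]
    [150, 149, 174, 201, 208, 208, 212, 224, 234, 231, 229, 236, 239, 242, 244, 244, 244, 243, 242, 242, 242, 233, 202, 161, 155, 156]
202 [140, 164, 217, 
[... 498 characters left out ...]
, 193, 137, 121, 119]
204 [140, 158, 210, 235, 238, 236, 238, 242, 241, 236, 233, 232, 231, 230, 229, 229, 227, 224, 223, 222, 214, 182, 140, 121, 118, 104]
    [134, 149, 187, 228, 238, 237, 237, 239, 239, 238, 235, 234, 231, 231, 230, 231, 229, 226, 223, 222, 218, 197, 164, 131, 122, 122]
205 [137, 151, 193, 230, 238, 238, 241, 242, 234, 199, 181, 180, 178, 174, 176, 176, 172, 169, 171, 165, 160, 144, 122, 118, 113, 87]
    [135, 147, 172, 219, 238, 239, 240, 240, 236, 220, 190, 180, 179, 176, 176, 175, 175, 171, 169, 168, 161, 149, 130, 119, 120, 120]
block (0.25, 0.375, 0.9963478446006775) ref plate (0.0, 0.0, 0.9984877705574036)
[[313.76611544 249.43088687]
 [313.93471639 249.81271432]]
```

The comparison shows the stop crept about 1 mm outward while I pressed the lever: block shift (0.25, 0.38) px in the side view, where 1 mm is (0.17, 0.38) px. I'll nudge it back against the screw, pushing on the same face and keeping clear of the lever.

```bash
python3 -m pendant '[[-0.105,-0.246,0,0,0,0,1],[-0.105,-0.246,0,0,0,0,1],[-0.105,-0.246,0,0,0,0,1],[-0.105,-0.246,0,0,0,0,1],[-0.105,-0.246,0,0,0,0,1],[-0.105,-0.246,0.03,0,0,0,1],[-0.105,-0.246,0.08,0,0,0,1],[-0.105,-0.246,0.12,0,0,0,1],[-0.105,-0.246,0.145,0,0,0,1],[-0.105,-0.246,0.155,0,0,0,1],[-0.105,-0.246,0.155,0,0,0,1],[-0.105,-0.246,0.155,0,0,0,1]]'
```

```text
time_s: 13.15
position: [463.2, -196.3, 59.4]
ee_rot: [179.9, -0.1, 3.1]
force: [-0.1, 0.5, 0.2]
grip_width: -0.1
```

```bash
python3 -m pendant '[[0,-0.007,0.001,0,0,0,1],[0,-0.014,0.002,0,0,0,1],[0,-0.020,0.002,0,0,0,1],[0,-0.023,0.002,0,0,0,1],[0,-0.023,0.002,0,0,0,1]]'
```

```text
time_s: 13.65
position: [460.9, -172.6, 55.9]
ee_rot: [180.0, -0.0, 3.1]
force: [0.2, 0.1, 0.1]
grip_width: 0.2
```

```bash
python3 -m pendant '[[0,-0.001,0,0,0,0,1],[0,-0.002,0,0,0,0,1],[0,-0.003,0,0,0,0,1],[0,-0.003,0,0,0,0,1]]'
```

```text
time_s: 14.05
position: [460.7, -170.2, 55.7]
ee_rot: [-180.0, 0.0, 3.0]
force: [0.1, -0.8, 0.1]
grip_width: 0.1
```

```bash
python3 -m pendant '[[0,-0.001,0,0,0,0,1],[0,-0.002,0,0,0,0,1],[0,-0.002,0,0,0,0,1]]'
```

```text
time_s: 14.35
position: [460.6, -168.5, 55.8]
ee_rot: [180.0, -0.0, 3.0]
force: [-0.4, -2.1, -2.4]
grip_width: -0.2
```

```bash
python3 -m pendant '[[0,-0.001,0,0,0,0,1],[0,-0.002,0,0,0,0,1],[0,-0.002,0,0,0,0,1]]'
```

```text
time_s: 14.65
position: [460.6, -168.0, 55.9]
ee_rot: [179.8, -0.0, 3.1]
force: [-0.7, -9.4, -3.1]
grip_width: 0.1
```

```bash
python3 -m pendant '[[0,-0.001,0,0,0,0,1],[0,-0.002,0,0,0,0,1],[0,-0.002,0,0,0,0,1]]'
```

```text
time_s: 14.95
position: [460.7, -167.8, 56.0]
ee_rot: [179.6, -0.0, 3.1]
force: [-0.5, -17.9, -8.0]
grip_width: 0.0
```

It's seated again at the same place (y −167.8, before −167.9). Backing away and checking.

```bash
python3 -m pendant '[[0,0.003,0,0,0,0,1],[0,0.008,0,0,0,0,1],[0,0.025,0,0,0,0,1],[0,0.04,-0.02,0,0,0,1],[0,0.04,-0.07,0,0,0,1],[0,0.04,-0.12,0,0,0,1],[0,0.09,-0.155,0,0,0,1],[0.03,0.14,-0.155,0,0,0,1],[0.06,0.19,-0.155,0,0,0,1],[0.09,0.24,-0.155,0,0,0,1],[0.105,0.27,-0.155,0,0,0,1],[0.105,0.27,-0.155,0,0,0,1]]'
python3 - <<'E'
from station import *;import cv2,numpy as np
from h import proj,ray
for n in('side','top'):
  im=camera(n)[:,:,::-1]; cv2.imwrite(f'pics/{n}11r.png',im);cv2.imwrite(f'pics/{n}11.png',cv2.resize(im[140:340,215:390] if n=='side' else im[140:260,250:400],None,fx=3 if n=='side' else 4.8,fy=3 if n=='side' else 4.8,interpolation=cv2.INTER_CUBIC))
def tm(n,i,j,u0,v0,u1,v1,k=8,m=4):
    a=cv2.imread(f'pics/{n}{i}r.png',0);b=cv2.imread(f'pics/{n}{j}r.png',0)
    A=cv2.resize(a[v0:v1,u0:u1],None,fx=k,fy=k,interpolation=cv2.INTER_CUBIC)
    B=cv2.resize(b[v0-m:v1+m,u0-m:u1+m],None,fx=k,fy=k,interpolation=cv2.INTER_CUBIC)
    _,s,_,l=cv2.minMaxLoc(cv2.matchTemplate(B,A,cv2.TM_CCOEFF_NORMED));return (l[0]/k-m,l[1]/k-m,round(s,4))
print(tm('side',6,11,300,246,332,276),tm('side',6,11,300,290,360,325))
for th in(1.3,1.4,1.5): print(th,proj('side',[[530+68*np.sin(th),-156,70+68*np.cos(th)]]),proj('top',[[530+68*np.sin(th),-156,70+68*np.cos(th)]]))
E
```

```text
time_s: 16.15
position: [580.2, -432.7, 209.0]
ee_rot: [180.0, 0.0, 2.9]
force: [-0.6, 1.5, 0.3]
grip_width: -0.0
(0.0, 0.0, 0.9977) (0.0, 0.0, 0.9985)
1.3 [[347.4331015  227.76541871]] [[332.98576407 161.26881041]]
1.4 [[347.87498082 230.05195837]] [[332.59115274 161.54719921]]
1.5 [[347.97534938 232.42845806]] [[332.19853082 162.12740796]]
```

View pics/side11.png

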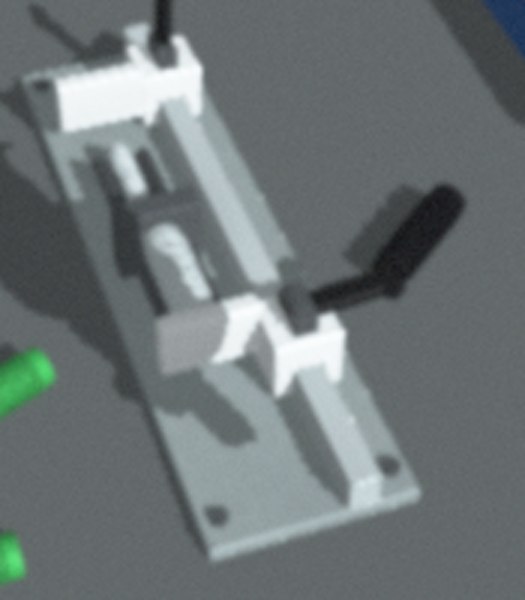

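View pics/top11.png

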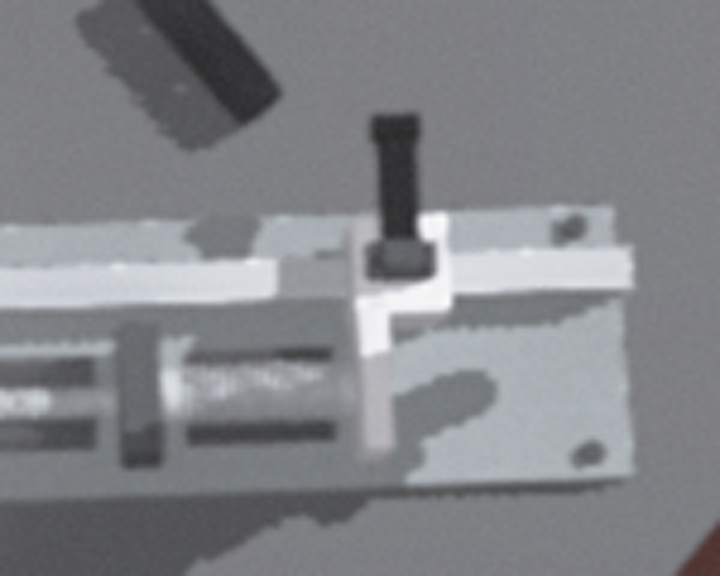

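The stop is back to zero shift from its seated position. The lever lies flat, with its tip at about (347.6, 235) in the side view, against about (348, 232) predicted for 1.5 rad. The screw is in its cradle, and the other stop is unmoved with its lever up.

```bash
python3 -c "
from station import *
print(close_job())"
```

```text
the job is handed in; nothing more can be done
None
```

The right (−y) stop, which belongs to the thicker screw, is against the screw's end with its lever flat down, and the job was handed in at about 16 s.

**What I did:** I pushed the stop's arm about 56 mm until the position stopped changing and the force rose to 19 N. I then flipped the lever away from the robot onto its end stop, where about 30 N moved it no further.

**One problem, mended:** pressing the lever down dragged the stop about 1 mm back off the screw. I pushed it back with the lever already down, instead of unclamping and reclamping. So the last 1 mm of seating came after the clamping, not strictly in the order asked.

**Last checks:**
- **Stop:** the nudge ended at 18 N with the tool at y −167.8 (−167.9 the first time). The side view shows no shift of the stop from its first seated position.
- **Lever:** it lies flat, within about 3 px of where it should appear at 1.5 rad.
- **Rest of the scene:** the screw is in its cradle, and the left stop looks unmoved with its lever up. The gripper is well clear.
- **Disagreement:** the plate outline fitted about 10 mm off the stated fixture centre. The stop, screw and lever fitted to about 3 mm, so I went by those.

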